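# Vent the bench stapling station and hold its sprung guard open

### The job

A staple has jammed in the bench stapling station. With the yellow guard still shut, push the red plunger of the air dump valve right down to its stop for about half a second and let it spring back up; then lift the self-closing guard, which has a black grip bar, and hold it 60 degrees open so that a colleague can reach in. Finish while still holding the guard there, do not let go, and leave the oil bottle, the loose stapler and the staple tray alone.

Things in the scene. Friction and masses are not known exactly. Their poses are not given: they have to be found in the camera images.
- station: Fixed bench stapling station: dark steel base 200 x 170 mm with grey walls up to 74 mm high, a black seat-pan corner inside and a black stapler head 108 mm high at its rear (125 mm along +x from the origin). Origin at the centre of the base's underside on the bench; its x axis points from the guard's front edge to its hinge (away from the robot), y along the hinge, z up. Its place and yaw vary.
- guard (a joint): Opening angle of the yellow guard in rad: 0 shut (panel level), grows as its front edge rises, stop at 1.4. 60 degrees is 1.047. The guard weighs about 0.3 kg and a spring always pulls it shut: about 4 to 5 N at the bar.
- guard_bar (a point): Middle of the black round grip bar on the guard: 12 mm diameter, 120 mm long, parallel to the hinge, carried on two 10 mm thick posts 110 mm apart. The bar's centre is 41 mm above the panel's top face; on the shut guard it is 124 mm above the bench. The bar lies 145 mm in front of the hinge and 52 mm above it when shut (154 mm from the hinge line) and swings about the hinge; the panel (6 mm thick, 168 mm wide) ends 27 mm in front of the bar.
- guard_hinge (a point): Middle of the guard's hinge line, fixed to the station at 85 mm along its +x, 72 mm above the bench; the hinge line runs along the station's y axis. Opening turns the guard by the right-hand rule about the station's +y.
- valve: Fixed air dump valve: steel foot 80 x 80 mm, aluminium block 50 x 50 mm up to 50 mm high, brass neck of 28 mm diameter up to 62 mm. Origin at the centre of its underside on the bench. It stands left or right of the station.
- plunger_top (a point): Centre of the top face of the red plunger head (a disc of 40 mm diameter, 12 mm thick) on the valve; 86 mm above the bench when up.
- plunger (a joint): How far the red plunger is pushed down, m: 0 up, 0.012 at its stop. Its spring needs about 3 N to start and 9.5 N at the stop and returns it when released.
- oil_bottle: Loose amber oil bottle with a black cap, 52 mm diameter, 125 mm high, upright, on the other side of the station from the valve; leave alone. Origin at the centre of its underside.
- stapler: Loose black and olive air stapler lying on the bench, about 200 x 125 x 45 mm, farther out on the left; leave alone. Origin under its olive magazine.
- staple_tray: Loose blue tray of staple sticks, 120 x 160 x 35 mm, farther out on the right; leave alone. Origin at the centre of its underside.
There are look-alikes about, which are no part of the job. Several things have the shape of the valve; the one meant has the colours described above.

How it is judged:
On the way, in this order (a step that is already met when the one before it is completed fails the run):
1. with the guard shut, the plunger is pushed down to its stop and kept there (value of joint plunger above 0.0105 m and value of joint guard below 0.08 rad), for 0.4 s.
2. the plunger is back up and the guard is being lifted (value of joint plunger below 0.002 m and value of joint guard above 0.3 rad), for 0.1 s.
At the end, for the whole second after the job is handed in: Robot still holds the guard, at rest, 60 degrees open give or take 7 (joint 0.925 to 1.17 rad), touching it with over 0.5 N, nothing else carrying it; plunger up (under 2 mm); bottle, stapler and tray within 30 mm of their starts, bottle upright (value of joint guard between 0.925 and 1.17 rad and velocity of joint guard between -0.06 and 0.06 rad/s and (contact force between guard and the fingers above 0.5 N or contact force between guard and the arm above 0.5 N) and value of joint plunger below 0.002 m and contact force between guard and oil_bottle below 0.1 N and contact force between guard and stapler below 0.1 N and contact force between guard and staple_tray below 0.1 N and distance of each of oil_bottle, stapler, staple_tray from where it was at the start of the episode below 0.03 m and angle between oil_bottle's own z axis and vertical below 0.3 rad); the arm keeps its last pose, push and grip.
It fails at once if the oil bottle, stapler or staple tray is knocked or shoved away (distance of any of oil_bottle, stapler, staple_tray from where it was at the start of the episode above 0.03 m or angle between oil_bottle's own z axis and vertical above 0.3 rad).
It also fails if it takes over 48 s, if anything falls off the work surface, if the arm or the gripper's body presses on something with over 40 N, if the wrist force passes 120 N, or if a joint passes its speed limit or range.

### The arm

A 7-joint arm with a two-finger parallel gripper is mounted at the origin on the work surface. World frame = base frame: x ahead of the robot, y to its left, z up, the work surface at z = 0. Lengths are in m, angles in rad, forces in N, time in s.
With the tool pointing down it reaches from about 0.4 to 0.85 m from the base axis. Payload 10.4 kg.
Tool frame: the origin (TCP) lies midway between the tips of the shut fingers; the grasp point (between the pads) lies 19 mm behind it; z points along the fingers, y is the line along which they close (so a half turn about z gives the same grasp; the last joint's range is limited). The gripper opens to 87 mm and grips with 3 to 60 N. Pads are 19 mm wide; open, the fingers measure 117 mm over their backs; the gripper's body (75 mm by 190 mm) begins 51 mm behind the grasp point.
Start: joints at [-1.275, 0.332, -0.065, 1.46, 0.022, 1.35, -0.088], TCP at [0.196, 0.594, 0.223] pointing down, gripper open.
Joint ranges: [-2.6, 2.6], [-0.5, 2.12], [-1.47, 1.34], [0.16, 2.42], [-1.27, 4.41], [0.06, 2.06], [-2.6, 2.6]. Speed limits (rad/s): [2.22, 2.22, 2.79, 2.79, 3.14, 3.14, 3.14].

### API

Orientations are given as a unit quaternion [x, y, z, w].
In Python, from bench import sensors, eyes, order gives the robot as it stands.
- The arm moves only by the tool arm_command, never from a script. Its argument "steps" is a list of rows, each an object with "rot": the turn, a rotation vector about the world's x, y, z in degrees, a list of three; "slide": the shift along the world's x, y, z in m, a list of three; "grip": the opening, from 0 (shut) to 1 (fully open). A call has exactly 8 rows; each row shifts and turns the commanded pose from where the row before left it; what a row does not reach is not made up. A row lasts 1/8 s, in which the tool goes at most 62.5 mm and 10.7 degrees, less where a joint would pass 70% of its speed; a pose out of reach is approached as far as the arm can. A call with a gripper value outside its range is refused whole. The fingers move at their own pace and stop on an object; "newtons" is the grip in N (left out, the last holds). Time passes only in rows, so rows that do not move let the fingers close, or fill a call up. It gives the time, the measured TCP pose, the force, the opening and the grip force at its end, in the units of the state.
- sensors.read_state(): the state, without advancing time (a new reading comes with each control period).
- eyes.camera(name): name is "scene" or "top" or "wrist"; returns a dict with "pixels" (384x512x3 uint8, red, green, blue), "intrinsics" (3x3 intrinsics, pixels), "pose" (4x4, takes a point from camera to world coordinates). Camera axes: x right, y down, z forward; pixel columns grow to the right and rows downward; lengths in m; the calibration is good to about 2 mm. The wrist camera is an equidistant fisheye: a pixel r from the principal point sees the ray r / f radians off the axis. A picture is of the moment at which its call begins. There is no depth.
- order.close_job(): hands the job in; it is judged then, once.
Trained networks look in a picture, given as the dict that the camera call returned (one of the last four; its "shot" number tells which), for a name from the list of things; names that differ only in an ending like _2 or _b are one class to them, and where a whole thing is asked for, a point or a joint stands for the part that bears it (a point fixed in the world has none). Each returns a list of dicts, best first, with "conf" (0 to 1); they miss things now and then, are a little off and sometimes report something else, mostly with a low value. They report only what shows in the picture. A call takes as long as a camera call. They do not tell look-alikes from the thing itself.
- eyes.look_for(name, picture): "bbox" ([left, top, right, bottom] in pixels, round what is visible of it).
The state is a dict: "time": time; "joint_positions": joint angles; "joint_vel": joint speeds; "joint_torque": joint torques, N m; "ee_pos": TCP position; "eef_rot": TCP orientation; "ft_force": force on the tool from outside, world axes, zero at the start; "torque": the same for the moment, N m; "width": finger opening in m; "grip_force": force on a finger pad.
Only numpy, scipy, OpenCV 4.12 (cv2) and the standard library are available. Lean on these libraries where they do the work, as an engineer would, in place of code of your own. Each camera call takes 0.05 s, during which the arm holds its last target. There are 200 camera calls.

## Working session

There is one attempt and no reset: what is moved stays moved. The work goes in short steps, Python scripts to look and compute and a tool call to move; the robot and the scene stay as the last step left them, time stands still between calls to the robot, and variables do not carry over. Pictures are saved under pics/ and viewed, at most 10 in all, crops included, and the job is handed in when it is done.

Besides the shell and the picture viewer there is one more tool, called after ">>>" by a JSON object that holds its "method" and its "body", one argument or row to a line. arm_command: Moves the arm, as the interface text tells. Its arguments: {"type":"object","properties":{"steps":{"type":"array","items":{"type":"object","properties":{"rot":{"type":"array","items":{"type":"number"}},"slide":{"type":"array","items":{"type":"number"}},"grip":{"type":"number"}}}},"newtons":{"type":"number"}},"required":["steps"]}

```bash
mkdir -p pics; cat > h.py <<'E'
import numpy as np, cv2
from bench import sensors, eyes, order
def snap(cam,fn=None):
    p=eyes.camera(cam)
    if fn: cv2.imwrite('pics/'+fn,cv2.cvtColor(p['pixels'],cv2.COLOR_RGB2BGR))
    return p
def ray(p,u,v,fish=False):
    K=np.array(p['intrinsics']);T=np.array(p['pose'])
    x=(u-K[0,2])/K[0,0];y=(v-K[1,2])/K[1,1]
    if fish:
        r=np.hypot(x,y);d=np.array([x/r*np.sin(r),y/r*np.sin(r),np.cos(r)]) if r>0 else np.array([0,0,1.])
    else: d=np.array([x,y,1.])
    return T[:3,3],T[:3,:3]@d
def atz(p,u,v,z,fish=False):
    o,d=ray(p,u,v,fish);return o+d*(z-o[2])/d[2]
E
python3 - <<'E'
from h import *
s=sensors.read_state();print(s['time'],s['ee_pos'],s['eef_rot'],s['width'])
zs={'station':.074,'guard_bar':.124,'valve':.086,'plunger_top':.086,'oil_bottle':.125,'stapler':.04,'staple_tray':.03,'guard':.08}
ims=[]
for c in ('scene','top'):
    p=snap(c);ims.append(p['pixels'])
    for n,z in zs.items():
        for r in eyes.look_for(n,p)[:4]:
            b=r['bbox'];u,v=(b[0]+b[2])/2,(b[1]+b[3])/2
            print(c,n,round(r['conf'],2),np.round(b),atz(p,u,v,z).round(3))
    cv2.imwrite(f'pics/{c}0.png',cv2.cvtColor(p['pixels'],cv2.COLOR_RGB2BGR))
E
```

```text
0.0 [0.19576702 0.59315214 0.22175155] [ 1.58709565e-01  9.87325064e-01 -6.97214747e-04 -7.64180443e-05] 0.08671206611802813
scene station 0.95 [204. 173. 299. 269.] [ 0.575 -0.006  0.074]
scene guard_bar 0.81 [206. 170. 290. 234.] [ 0.558 -0.007  0.124]
scene guard_bar 0.29 [311. 162. 332. 205.] [0.582 0.2   0.124]
scene valve 0.95 [148. 190. 178. 233.] [ 0.444 -0.199  0.086]
scene valve 0.82 [104. 237. 144. 287.] [ 0.571 -0.326  0.086]
scene valve 0.68 [166. 236. 209. 284.] [ 0.633 -0.199  0.086]
scene valve 0.57 [ 84. 200. 122. 242.] [ 0.409 -0.343  0.086]
scene plunger_top 0.65 [109. 236. 126. 254.] [ 0.51  -0.328  0.086]
scene plunger_top 0.64 [ 86. 200. 102. 211.] [ 0.334 -0.354  0.086]
scene plunger_top 0.61 [150. 192. 164. 200.] [ 0.375 -0.193  0.086]
scene plunger_top 0.54 [176. 238. 191. 252.] [ 0.585 -0.191  0.086]
scene oil_bottle 0.68 [311. 163. 330. 204.] [0.582 0.197 0.125]
scene stapler 0.59 [327. 202. 418. 267.] [0.736 0.26  0.04 ]
scene staple_tray 0.85 [ 89. 304. 186. 384.] [ 0.743 -0.35   0.03 ]
scene guard 0.58 [207. 174. 291. 233.] [0.516 0.016 0.08 ]
top statio
[... 152 characters left out ...]
08 -0.336  0.074]
top guard_bar 0.87 [229. 166. 284. 227.] [0.497 0.016 0.124]
top valve 0.85 [303. 161. 343. 197.] [ 0.562 -0.179  0.086]
top valve 0.85 [308. 222. 334. 262.] [ 0.377 -0.173  0.086]
top valve 0.76 [362. 243. 394. 279.] [ 0.326 -0.334  0.086]
top valve 0.65 [352. 186. 381. 225.] [ 0.486 -0.305  0.086]
top plunger_top 0.53 [376. 257. 391. 270.] [ 0.321 -0.351  0.086]
top plunger_top 0.53 [316. 241. 333. 251.] [ 0.366 -0.183  0.086]
top plunger_top 0.51 [319. 171. 329. 183.] [ 0.568 -0.183  0.086]
top oil_bottle 0.51 [164. 185. 188. 206.] [0.494 0.243 0.125]
top staple_tray 0.6 [345. 113. 402. 154.] [ 0.726 -0.349  0.03 ]
top guard 0.23 [229. 165. 289. 226.] [0.509 0.009 0.08 ]
```

```bash
python3 - <<'E'
import cv2
a=cv2.imread('pics/scene0.png')[150:384,60:440];cv2.imwrite('pics/s_crop.png',cv2.resize(a,None,fx=2.1,fy=2.1,interpolation=cv2.INTER_CUBIC))
a=cv2.imread('pics/top0.png')[100:290,150:410];cv2.imwrite('pics/t_crop.png',cv2.resize(a,None,fx=3,fy=3,interpolation=cv2.INTER_CUBIC))
E
```

```text
(no output)
```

View pics/s_crop.png

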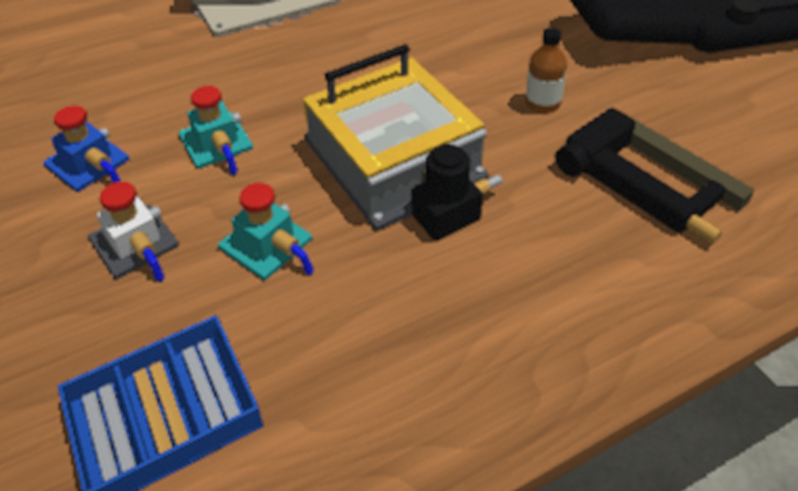

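View pics/t_crop.png

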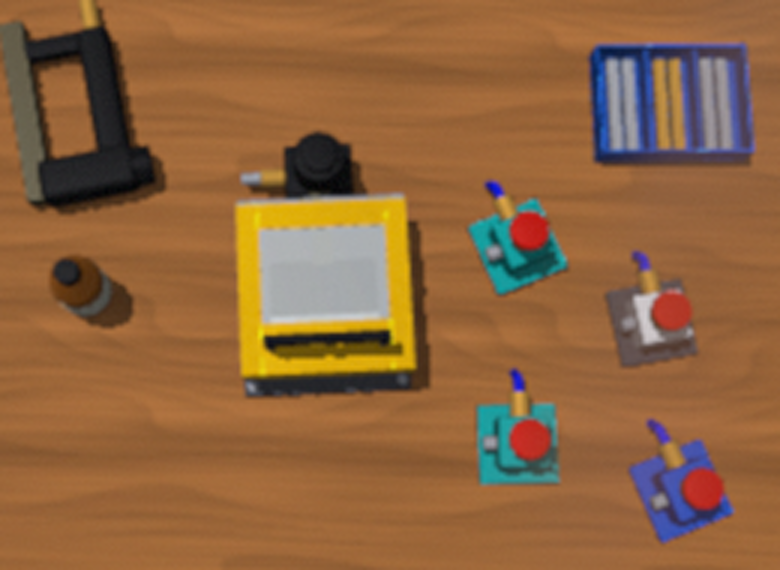

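The top crop shows four valve shapes with red heads: teal (530,230), teal (528,440), blue (703,490) and one with a light aluminium block on a dark steel foot (672,311). In the scene crop that last one is at (118,195). It alone fits the description. The guard bar runs from (265,342) to (390,338) in the top crop. I'll confirm the valve in an enlarged crop and measure.

```bash
python3 - <<'E'
from h import *
from scipy.optimize import least_squares
P={c:snap(c) for c in('scene','top')}
a=P['scene']['pixels'][225:300,90:215,::-1];b=P['top']['pixels'][180:230,345:395,::-1]
cv2.imwrite('pics/v.png',np.hstack([cv2.resize(a,(500,300)),cv2.resize(b,(300,300))]))
rs=[]
for c,g in (('scene',(116,243)),('top',(374,203))):
    m=cv2.inRange(cv2.cvtColor(P[c]['pixels'],cv2.COLOR_RGB2HSV),(0,150,60),(6,255,255))|cv2.inRange(cv2.cvtColor(P[c]['pixels'],cv2.COLOR_RGB2HSV),(174,150,60),(180,255,255))
    n,l,st,ce=cv2.connectedComponentsWithStats(m)
    k=min([i for i in range(1,n) if st[i,4]>20],key=lambda i:np.hypot(*(ce[i]-g)))
    print(c,ce[k],st[k],atz(P[c],*ce[k],.082)); 
p=P['top']
# bar: dark pixels near
im=cv2.cvtColor(p['pixels'],cv2.COLOR_RGB2GRAY)
print(im[206:222,232:290:3])
for uv in((238.3,214),(280,212.7),(259,213.3)): print(atz(p,*uv,.124))
for q in ('scene','top'): print(P[q]['pose'][:3,3])
for uv in((241,211.5),):pass
E
```

```text
scene [115.6424581 242.8547486] [108 237  17  13 179] [ 0.49709664 -0.33037387  0.082     ]
top [373.59016393 203.3442623 ] [368 198  12  12 122] [ 0.49379236 -0.32820021  0.082     ]
[[171 169 181 205 205 205 201 199 199 199 196 195 194 190 187 173 184 165
  166  50]
 [171 171 181 200 198 199 192 189 186 186 178 175 174 171 171 168 189 166
  166  54]
 [171 171 180 185 180 178 178 174 173 174 170 168 167 167 169 167 184 166
  165  51]
 [170 171 175 176 173 173 173 171 172 173 173 161 154 143 146 138 174 163
  164  52]
 [170 171 176 175 161 156 150 147 143 141 138 123 107  80  80  59 148 163
  166  54]
 [168 170 144 142 111  97  84  81  62  54  51  45  38  30  33  28 142 164
  167  56]
 [168 172  75  49  41  39  33  34  27  23  23  23  25  27  28  26 123 164
  167  58]
 [167 172  62  26  26  28  28  30  31  25  30  23  22  34  38  20 123 155
  168  57]
 [171 173  71  23  23  24  38  56  65  36  73  54  56  62  65  31 116 121
  169  58]
 [170 174  91  31  56  56  70  81  88  65  94  76  81  80  79  60  84  86
  168  56]
 [171 172 131  57  81  82  83  84  83  80  82  80  80  80  79  79  79  81
  168  56]
 [170 172 169  84  83  82  81  81  79  85  79  79  81  83  82  81  83  88
  165  57]
 [172 170 177 133  84  84  85  83  81 130  85 108 127 129 127 128 128 126
  165  60]
 [170 170 178 173 132 132 132 131 128 171 131 151 168 169 168 168 171 165
  167  60]
 [170 169 181 176 172 173 173 169 168 170 166 168 168 170 169 168 176 169
  167  58]
 [170 171 181 175 174 173 171 170 171 170 168 169 168 168 169 168 182 167
  166  58]]
[0.44607967 0.06536644 0.124     ]
[ 0.45287798 -0.0518252   0.124     ]
[0.44960747 0.0072292  0.124     ]
[ 1.18986842 -0.31994819  0.70835592]
[0.28634574 0.01494378 1.29561602]
```

View pics/v.png

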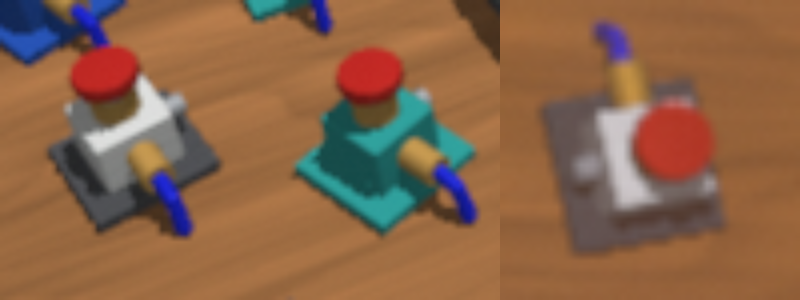

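The crop confirms it: the light aluminium block on the dark steel foot (left, red head at (105,75)) is the valve meant, with its plunger at about (0.495, -0.329). The bar's middle is about (0.451, 0.007) and the station yaw about 3.4°. Setting out.

>>> {"method": "arm_command", "body": {
  "steps": [
    {"slide":[0.045,-0.04,0],"rot":[0,0,-8.5],"grip":0},
    {"slide":[0.045,-0.04,0],"rot":[0,0,-8.5],"grip":0},
    {"slide":[0.045,-0.04,0],"rot":[0,0,-8.5],"grip":0},
    {"slide":[0.045,-0.04,0],"rot":[0,0,-8.5],"grip":0},
    {"slide":[0.02,-0.058,0],"rot":[0,0,-8.5],"grip":0},
    {"slide":[0.02,-0.058,0],"rot":[0,0,-8.5],"grip":0},
    {"slide":[0.02,-0.058,0],"rot":[0,0,-8.5],"grip":0},
    {"slide":[0.02,-0.058,0],"rot":[0,0,-8.5],"grip":0}
  ],
  "newtons": 30
}}

```text
time: 2.0
ee_pos: [0.4563, 0.1996, 0.2229]
eef_rot: [0.685, 0.728, 0.0, -0.0]
ft_force: [0.5, -0.9, -0.4]
width: 0.0149
grip_force: 0.0
```

>>> {"method": "arm_command", "body": {
  "steps": [
    {"slide":[0.005,-0.06,0],"grip":0},
    {"slide":[0.005,-0.06,0],"grip":0},
    {"slide":[0.005,-0.06,0],"grip":0},
    {"slide":[0.005,-0.06,0],"grip":0},
    {"slide":[0.005,-0.06,0],"grip":0},
    {"slide":[0.005,-0.06,0],"grip":0},
    {"slide":[0.005,-0.06,-0.02],"grip":0},
    {"slide":[0,-0.05,-0.03],"grip":0}
  ]
}}

```text
schema error: expected keys rot, slide, grip
```

>>> {"method": "arm_command", "body": {
  "steps": [
    {"rot":[0,0,0],"slide":[0.005,-0.06,0],"grip":0},
    {"rot":[0,0,0],"slide":[0.005,-0.06,0],"grip":0},
    {"rot":[0,0,0],"slide":[0.005,-0.06,0],"grip":0},
    {"rot":[0,0,0],"slide":[0.005,-0.06,0],"grip":0},
    {"rot":[0,0,0],"slide":[0.005,-0.06,0],"grip":0},
    {"rot":[0,0,0],"slide":[0.005,-0.06,0],"grip":0},
    {"rot":[0,0,0],"slide":[0.005,-0.058,-0.02],"grip":0},
    {"rot":[0,0,0],"slide":[0,-0.058,-0.02],"grip":0}
  ]
}}

```text
time: 3.0
ee_pos: [0.4915, -0.276, 0.1825]
eef_rot: [0.683, 0.73, 0.001, 0.001]
ft_force: [1.5, 0.4, 0.6]
width: 0.0004
grip_force: 0.0
```

>>> {"method": "arm_command", "body": {
  "steps": [
    {"rot":[0,0,0],"slide":[0.004,-0.052,-0.02],"grip":0},
    {"rot":[0,0,0],"slide":[0,0,-0.03],"grip":0},
    {"rot":[0,0,0],"slide":[0,0,-0.015],"grip":0},
    {"rot":[0,0,0],"slide":[0,0,0],"grip":0},
    {"rot":[0,0,0],"slide":[0,0,0],"grip":0},
    {"rot":[0,0,0],"slide":[0,0,0],"grip":0},
    {"rot":[0,0,0],"slide":[0,0,0],"grip":0},
    {"rot":[0,0,0],"slide":[0,0,0],"grip":0}
  ]
}}

```text
time: 4.0
ee_pos: [0.495, -0.3264, 0.1179]
eef_rot: [0.684, 0.73, 0.0, 0.0]
ft_force: [-0.3, 0.2, -1.1]
width: 0.0005
grip_force: 0.0
```

```bash
python3 - <<'E'
from h import *
s=sensors.read_state();print(s['time'],s['ee_pos'],s['ft_force'],s['width'])
w=snap('wrist','w1.png');t=snap('scene','s2.png')
for q,f in((w,1),(t,0)):
    hsv=cv2.cvtColor(q['pixels'],cv2.COLOR_RGB2HSV)
    m=cv2.inRange(hsv,(0,150,60),(6,255,255))|cv2.inRange(hsv,(174,150,60),(180,255,255))
    n,l,st,ce=cv2.connectedComponentsWithStats(m)
    for i in range(1,n):
        if st[i,4]>30: print(f,st[i],ce[i],atz(q,*ce[i],.084,f).round(3))
a=t['pixels'][170:300,70:230,::-1]
b=cv2.resize(a,None,fx=2.5,fy=2.5)
c=cv2.resize(w['pixels'][:,:,::-1],(433,325))
cv2.imwrite('pics/c1.png',np.hstack([b[:325],c])[:, :800] if b.shape[1]+433<=900 else b)
E
```

```text
4.0 [ 0.49502932 -0.32641963  0.11788045] [-0.33833509  0.20135833 -1.05143004] 0.0005433128230222509
1 [  73    0   49   50 1900] [97.19157895 24.43894737] [ 0.369 -0.19   0.084]
1 [ 356    9   54   54 2228] [382.17235189  35.89991023] [ 0.57  -0.191  0.084]
1 [ 233  191   54   47 1614] [259.17905824 211.03035936] [ 0.494 -0.322  0.084]
1 [ 45 206  39  43 961] [ 65.4817898  223.44849116] [ 0.331 -0.347  0.084]
0 [ 189    3  130   38 2611] [252.24473382  20.58253543] [-1.197  0.927  0.084]
0 [126  25  24  25 474] [137.55907173  37.42194093] [-1.187  0.14   0.084]
0 [464 157  16  10 117] [471.24786325 161.44444444] [0.668 0.705 0.084]
0 [151 191  14  11 121] [157.57024793 195.83471074] [ 0.372 -0.192  0.084]
0 [108 237  17  13 176] [115.74431818 243.00568182] [ 0.5   -0.33   0.084]
0 [174 237  17  14 182] [182.06593407 243.52747253] [ 0.576 -0.192  0.084]
```

View pics/c1.png

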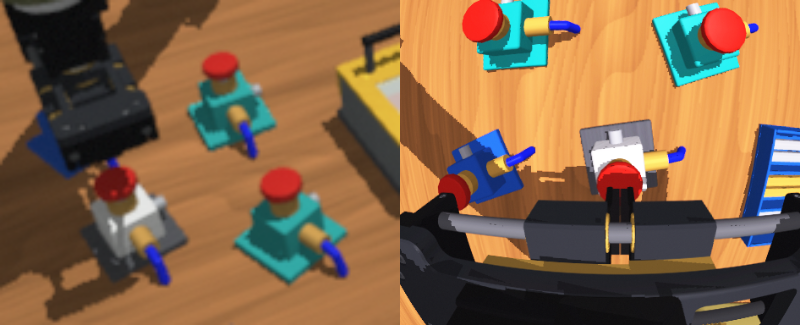

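The closed fingers stand right over the red head of the white valve (scene half (118,180), wrist half (620,180)). Pressing down.

>>> {"method": "arm_command", "body": {
  "steps": [
    {"rot":[0,0,0],"slide":[0,-0.002,-0.025],"grip":0},
    {"rot":[0,0,0],"slide":[0,0,-0.01],"grip":0},
    {"rot":[0,0,0],"slide":[0,0,-0.006],"grip":0},
    {"rot":[0,0,0],"slide":[0,0,-0.004],"grip":0},
    {"rot":[0,0,0],"slide":[0,0,0],"grip":0},
    {"rot":[0,0,0],"slide":[0,0,0],"grip":0},
    {"rot":[0,0,0],"slide":[0,0,0],"grip":0},
    {"rot":[0,0,0],"slide":[0,0,0],"grip":0}
  ]
}}

```text
time: 5.1
ee_pos: [0.4946, -0.3284, 0.0744]
eef_rot: [0.684, 0.73, 0.001, -0.0]
ft_force: [-8.6, 5.9, 20.0]
width: 0.0004
grip_force: 9.9
```

20 N at z 0.0744 is well over the 9.5 N spring, so it's at its stop. Hold a little longer, then rise.

>>> {"method": "arm_command", "body": {
  "steps": [
    {"rot":[0,0,0],"slide":[0,0,-0.001],"grip":0},
    {"rot":[0,0,0],"slide":[0,0,0],"grip":0},
    {"rot":[0,0,0],"slide":[0,0,0],"grip":0},
    {"rot":[0,0,0],"slide":[0,0,0],"grip":0},
    {"rot":[0,0,0],"slide":[0,0,0.02],"grip":0},
    {"rot":[0,0,0],"slide":[0,0,0.03],"grip":0},
    {"rot":[0,0,0],"slide":[0,0,0.05],"grip":0},
    {"rot":[0,0,0],"slide":[0,0,0.06],"grip":0}
  ]
}}

```text
time: 6.1
ee_pos: [0.4944, -0.3281, 0.2329]
eef_rot: [0.684, 0.73, -0.0, -0.001]
ft_force: [2.1, 0.6, 0.2]
width: 0.0007
grip_force: 0.0
```

>>> {"method": "arm_command", "body": {
  "steps": [
    {"rot":[0,0,0],"slide":[-0.007,0.056,0],"grip":0.7},
    {"rot":[0,0,0],"slide":[-0.007,0.056,0],"grip":0.7},
    {"rot":[0,0,0],"slide":[-0.007,0.056,0],"grip":0.7},
    {"rot":[0,0,0],"slide":[-0.007,0.056,0],"grip":0.7},
    {"rot":[0,0,0],"slide":[-0.007,0.056,0],"grip":0.7},
    {"rot":[0,0,0],"slide":[-0.007,0.056,0],"grip":0.7},
    {"rot":[0,0,0],"slide":[0,0,0],"grip":0.7},
    {"rot":[0,0,0],"slide":[0,0,0],"grip":0.7}
  ]
}}

```text
time: 7.1
ee_pos: [0.453, 0.007, 0.2319]
eef_rot: [0.684, 0.73, 0.0, 0.0]
ft_force: [0.0, 0.3, -0.4]
width: 0.0601
grip_force: 0.0
```

```bash
python3 - <<'E'
from h import *
s=sensors.read_state();print(s['time'],s['ee_pos'],s['ft_force'],s['width'])
w=snap('wrist','w2.png')
for n in('guard_bar','plunger_top'):
  for r in eyes.look_for(n,w)[:3]:
    b=r['bbox'];print(n,r['conf'],np.round(b),atz(w,(b[0]+b[2])/2,(b[1]+b[3])/2,.124,True))
E
```

```text
7.1 [0.45297844 0.00696329 0.23187903] [ 0.03183764  0.27658521 -0.39374609] 0.060133253893728214
guard_bar 0.79 [232.  95. 388. 249.] [0.49948559 0.02406231 0.124     ]
plunger_top 0.72 [185. 296. 204. 322.] [ 0.38513453 -0.15088864  0.124     ]
```

View pics/w2.png

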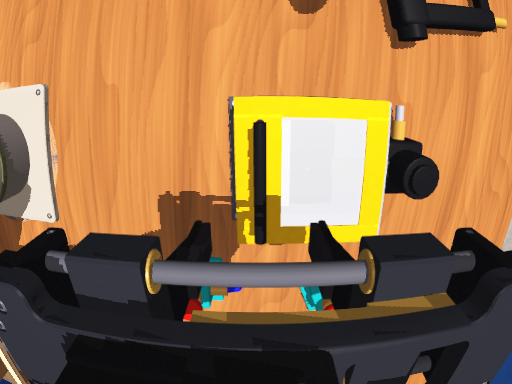

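The wrist view shows the bar from (260,122) to (260,243), lying between the fingertips at (207,225) and (320,225). Compute its place.

```bash
python3 - <<'E'
from h import *
w=snap('wrist')
for uv in((260,122),(260,182),(260,243)): print(atz(w,*uv,.126,True).round(4))
E
```

```text
[0.4495 0.0673 0.126 ]
[0.4531 0.0112 0.126 ]
[ 0.4572 -0.053   0.126 ]
```

>>> {"method": "arm_command", "body": {
  "steps": [
    {"rot":[0,0,0],"slide":[0,0,-0.05],"grip":0.7},
    {"rot":[0,0,0],"slide":[0,0,-0.05],"grip":0.7},
    {"rot":[0,0,0],"slide":[0,0,-0.025],"grip":0.7},
    {"rot":[0,0,0],"slide":[0,0,0],"grip":0.7},
    {"rot":[0,0,0],"slide":[0,0,0],"grip":0},
    {"rot":[0,0,0],"slide":[0,0,0],"grip":0},
    {"rot":[0,0,0],"slide":[0,0,0],"grip":0},
    {"rot":[0,0,0],"slide":[0,0,0],"grip":0}
  ],
  "newtons": 30
}}

```text
time: 8.3
ee_pos: [0.4531, 0.0076, 0.1069]
eef_rot: [0.684, 0.73, 0.0, 0.0]
ft_force: [1.0, -0.1, 0.4]
width: 0.0287
grip_force: 0.0
```

>>> {"method": "arm_command", "body": {
  "steps": [
    {"rot":[0,0,0],"slide":[0,0,0],"grip":0},
    {"rot":[0,0,0],"slide":[0,0,0],"grip":0},
    {"rot":[0,0,0],"slide":[0,0,0],"grip":0},
    {"rot":[0,0,0],"slide":[0,0,0],"grip":0},
    {"rot":[0,0,0],"slide":[0.004,0.0002,0.0093],"grip":0},
    {"rot":[0,0,0],"slide":[0.004,0.0002,0.0092],"grip":0},
    {"rot":[0,0,0],"slide":[0.0052,0.0003,0.0087],"grip":0},
    {"rot":[0,0,0],"slide":[0.0052,0.0003,0.0086],"grip":0}
  ]
}}

```text
time: 9.3
ee_pos: [0.4706, 0.0087, 0.1426]
eef_rot: [0.684, 0.73, -0.001, -0.001]
ft_force: [-3.8, 2.3, -4.0]
width: 0.0108
grip_force: 30.0
```

>>> {"method": "arm_command", "body": {
  "steps": [
    {"rot":[0,0,0],"slide":[0.0062,0.0004,0.0079],"grip":0},
    {"rot":[0,0,0],"slide":[0.0063,0.0004,0.0078],"grip":0},
    {"rot":[0,0,0],"slide":[0.0072,0.0004,0.0071],"grip":0},
    {"rot":[0,0,0],"slide":[0.0073,0.0005,0.007],"grip":0},
    {"rot":[0,0,0],"slide":[0.0081,0.0005,0.006],"grip":0},
    {"rot":[0,0,0],"slide":[0.0081,0.0005,0.0059],"grip":0},
    {"rot":[0,0,0],"slide":[0.0088,0.0005,0.0049],"grip":0},
    {"rot":[0,0,0],"slide":[0.0088,0.0005,0.0049],"grip":0}
  ],
  "newtons": 40
}}

```text
time: 10.3
ee_pos: [0.5314, 0.0127, 0.1958]
eef_rot: [0.684, 0.73, -0.0, -0.001]
ft_force: [-12.1, 1.0, 10.3]
width: 0.0106
grip_force: 40.0
```

>>> {"method": "arm_command", "body": {
  "steps": [
    {"rot":[0,0,0],"slide":[0.0093,0.0006,0.0037],"grip":0},
    {"rot":[0,0,0],"slide":[0.0094,0.0006,0.0037],"grip":0},
    {"rot":[0,0,0],"slide":[0.0098,0.0006,0.0025],"grip":0},
    {"rot":[0,0,0],"slide":[0.0098,0.0006,0.0024],"grip":0},
    {"rot":[0,0,0],"slide":[0,0,0],"grip":0},
    {"rot":[0,0,0],"slide":[0,0,0],"grip":0},
    {"rot":[0,0,0],"slide":[0,0,0],"grip":0},
    {"rot":[0,0,0],"slide":[0,0,0],"grip":0}
  ]
}}

```text
time: 11.3
ee_pos: [0.5706, 0.0151, 0.2078]
eef_rot: [0.683, 0.73, 0.0, -0.0]
ft_force: [-7.2, 2.9, 8.1]
width: 0.0108
grip_force: 40.0
```

```bash
python3 - <<'E'
from h import *
s=sensors.read_state();print(s['time'],s['ee_pos'],s['ft_force'],s['width'],s['grip_force'])
a=snap('scene');b=snap('wrist')
x=cv2.resize(a['pixels'][100:290,80:340,::-1],(410,300))
y=cv2.resize(b['pixels'][:,:,::-1],(390,300))
cv2.imwrite('pics/e1.png',np.hstack([x,y]))
E
```

```text
11.3 [0.57057821 0.0150897  0.20783607] [-7.24860204  2.90669421  8.0640789 ] 0.010757649872609762 39.9901556968689
```

View pics/e1.png

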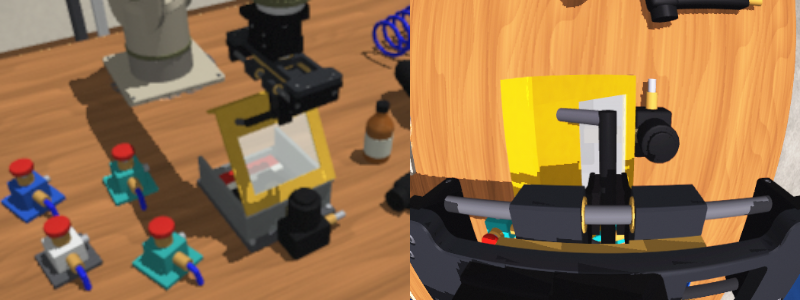

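The guard stands open with its bar still between the fingers (scene half (280,110), wrist half (607,150)), and the red plunger at (57,225) is up. The TCP has moved +117 mm in x and +101 mm in z, which matches 60°. Handing in.

```bash
python3 -c "
from bench import order
print(order.close_job())"
```

```text
the job is handed in; nothing more can be done
None
```

The job is handed in: I pressed the white valve's red plunger to its stop with the guard shut and let it spring back, and the gripper is now holding the guard about 60° open (worked out from how far the arm moved); the bottle, stapler and tray were not touched, and no verdict came back.

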